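# Load a chassis into the test bed and hold the test slide at its mark

## Task

Slide the small steel chassis lying at the open end of the test bed along between the guides and under the bridge until it is fully home against the end stop. Then pull the upright handle of the spring-return test slide out towards the robot until its pointer stands beside the index clip (within the clip's width), and keep it there: finish while still gripping the handle, because the spring would pull it back. Leave the chassis home and everything else on the bench where it is.

Things in the scene. Friction and masses are not known exactly. Their poses are not given: they have to be found in the camera images.
- test_bed: Fixed grey plate 270 x 130 mm, top at 6 mm; stands left or right. Origin on the bench, +x the loading direction (away from the robot, within 17 deg); plate x -180..+90 mm. Steel guides: inner faces y +/-38, top 20, x -4..+65, flared lead-in from x -40. Bridge x +30..+64, underside 44, top 66. Stop face x +65. With the chassis home its block's centre is at x -15, y 0.
- chassis_block (a point): Centre of the black block (30 x 30, 52 mm high, centre 36 and top 62 mm above the bench) on the rear of the loose chassis to load. x points to the chassis' front. Steel floor 70 wide, 4 thick, reaches 80 mm ahead of and 20 behind this point; side walls (top 36 above bench) only on the front 55 mm. 0.25-0.5 kg. Starts on the bed short of the guides, up to 10 deg and about 25 mm off line.
- slide_unit: Fixed unit of the spring-return slide, grey base 290 x 100 mm, 8 thick, on the other side from the test bed. Origin on the bench under the handle's rest position; x away from the robot (within 17 deg), the slide is pulled along -x. Grey spring housing x +60..+130 mm, 76 wide, top 58 mm; low scale strip along y +35..+47 mm, top 26 mm.
- test_slide (a joint): Travel of the slide in m: 0 at rest, grows as it is pulled out along the unit's -x, end stop 0.100. The spring pulls back with about 4 N at 0 rising evenly to 15 N at 0.1 (9 to 12 N at the mark); let go, it returns to 0.
- slide_handle (a point): Grip point on the handle, 60 mm above the bench, moves with the slide, axes as the unit's. Upright black paddle 12 mm thick (x), 36 wide (y), 28 to 80 mm above the bench, on a steel carriage 46 x 46 mm with top at 28 mm. At rest 54 mm free between its far face and the housing.
- slide_pointer (a point): Tip of the thin steel pointer (4 mm wide) on the +y side of the carriage, 26 mm above the bench, 36 mm to +y of the handle's centre and at the same x; moves with the slide.
- mark_clip: Index clip, a dark steel block 12 mm along x, 18 mm along y, 14 mm high on the scale strip; origin at the centre of its underside, 26 mm above the bench, axes as the unit's. It lies 45 to 75 mm from the rest position of the pointer; the pointer must stand level with it along the unit's x.
- screwdriver: Bystander: screwdriver lying on the bench between the two units, roughly along x.
- screw_cup: Bystander: small grey open cup, 56 mm diameter, 45 mm high, between the units at the far end.
- tape_roll: Bystander: white roll, 90 mm diameter, 24 mm high, lying on the left.
- spare_chassis: Bystander: a second chassis like the one to load, lying on the bench on the left, not on the bed. Leave it.
- wrench: Bystander: wrench lying on the right.
- parts_bin: Bystander: grey open bin 130 x 100 x 60 mm on the right.
- contact_jar: Bystander: jar 56 mm diameter, 80 mm high, on the right.
Not all that is in view belongs to the job. What is shaped like the part that bears chassis_block but pink or turquoise is not meant.

How it is judged:
By the outcome, as a careful person would: the job done as asked, in the order asked, and still so for the second after the job is handed in, while the arm keeps its last pose, push and grip.
It also fails if it takes over 51 s, if anything falls off the work surface, if the arm or the gripper's body presses on something with over 40 N, if the wrist force passes 120 N, or if a joint passes its speed limit or range.

## Robot

A 7-joint arm with a two-finger parallel gripper is mounted at the origin on the work surface. World frame = base frame: x ahead of the robot, y to its left, z up, the work surface at z = 0. Lengths are in m, angles in rad, forces in N, time in s.
With the tool pointing down it reaches from about 0.425 to 0.95 m from the base axis. Payload 16.7 kg.
Tool frame: the origin (TCP) lies midway between the tips of the shut fingers; the grasp point (between the pads) lies 19 mm behind it (arm.pinch_z is the distance from the TCP to the grasp point, in m); z points along the fingers, y is the direction in which the jaws open and shut (so a half turn about z gives the same grasp; the last joint's range is limited). The gripper opens to 94 mm and grips with 3 to 60 N. Pads are 16 mm wide; open, the fingers measure 119 mm over their backs; the gripper's body (75 mm by 177 mm) begins 78 mm behind the grasp point.
Start: joints at [-1.331, 0.426, 0.074, 1.606, -0.034, 1.111, -0.067], TCP at [0.257, 0.624, 0.205] pointing down, gripper open.
Joint ranges: [-2.85, 2.85], [-0.5, 2.14], [-1.23, 1.37], [0.21, 2.46], [-1.02, 4.16], [0.16, 2.05], [-2.73, 2.73]. Speed limits (rad/s): [1.89, 1.89, 2.39, 2.39, 3.01, 3.01, 3.01].

## Interface

Orientations are given as a rotation vector (axis times angle).
In Python, from plant import arm, capture, status gives the robot as it stands. Calls block until the motion is done:
- arm.move_pose(position, orientation): joint-space move of the TCP to a pose.
- arm.move_straight(position, v=0.15, frame=None): straight line of the TCP; frame=None keeps the orientation; v is the mean speed in m/s.
- arm.goto_joints(angles): joint-space move.
- arm.set_gripper(opening, strength=None): finger opening in m; strength is the grip in N (None keeps the last); returns when the fingers have stopped.
- arm.dwell(seconds).
- arm.solve_ik(position, orientation): joint angles nearest the present ones, or None.
- capture(name): name is "scene" or "top" or "wrist"; returns a dict with "img" (400x640x3 uint8, red, green, blue), "z_map" (400x640 float32, m along the optical axis (not along the pixel's ray), 0 where there is no reading), "fx", "fy", "cx", "cy" (pixels), "cam_to_world" (4x4, takes a point from camera to world coordinates). Camera axes: x right, y down, z forward; pixel columns grow to the right and rows downward; lengths in m; the calibration is good to about 2 mm. A picture is of the moment at which its call begins.
A pose or a line that the arm cannot do raises arm.IKError and nothing moves.
- arm.finish_job(): hands the job in, once; it reports no verdict.
Readings, each from a call of its own:
- status.read_time_s(): time.
- status.read_joint_positions(): joint angles.
- status.read_qd(): joint speeds.
- status.read_joint_torque(): joint torques, N m.
- status.read_ee_pos(): TCP position.
- status.read_tool_rot(): TCP orientation.
- status.read_force(): force on the tool from outside, world axes, zero at the start.
- status.read_torque(): the same for the moment, N m.
- status.read_gripper_width(): finger opening in m.
Only numpy, scipy, OpenCV 4.12 (cv2) and the standard library are available. Lean on these libraries where they do the work, as an engineer would, in place of code of your own. Each camera call takes 0.05 s, during which the arm holds its last target.

## Working session

There is one attempt and no reset: what is moved stays moved. The work goes in short steps, each a Python script; the robot and the scene stay as the last script left them, time stands still between calls to the robot, and variables do not carry over. Pictures are saved under pics/ and viewed, and the job is handed in when it is done.

```bash
ls; mkdir -p pics; python3 - <<'E'
from plant import arm, capture, status
import cv2,numpy as np,pickle
for n in("scene","top"):
    c=capture(n); pickle.dump(c,open(f"{n}0.pkl","wb")); cv2.imwrite(f"pics/{n}0.png",c["img"][:,:,::-1]); print(n,c["fx"],c["cam_to_world"].round(3).tolist())
print(status.read_time_s(), status.read_tool_rot(), arm.pinch_z)
E
```

```text
pics
scene 465.40219282958475 [[-0.641, 0.426, -0.639, 1.368], [0.768, 0.357, -0.532, 0.684], [0.001, -0.832, -0.555, 0.788], [0.0, 0.0, 0.0, 1.0]]
top 413.2333662111767 [[-0.016, -0.999, 0.048, 0.462], [-1.0, 0.016, -0.008, -0.03], [0.007, -0.049, -0.999, 1.234], [0.0, 0.0, 0.0, 1.0]]
0.1 [-6.08415534e-01 -3.08197733e+00  1.78454719e-03] 0.0188
```

View pics/scene0.png

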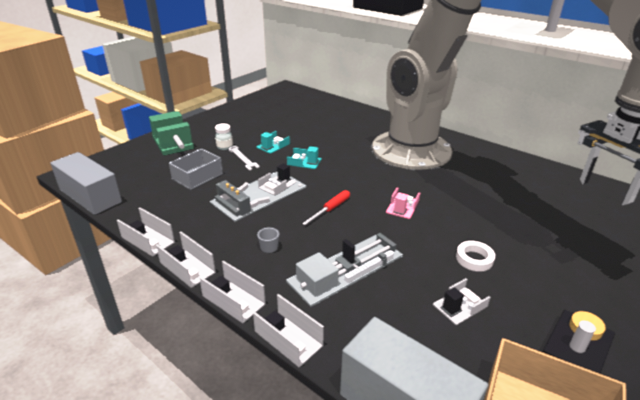

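View pics/top0.png

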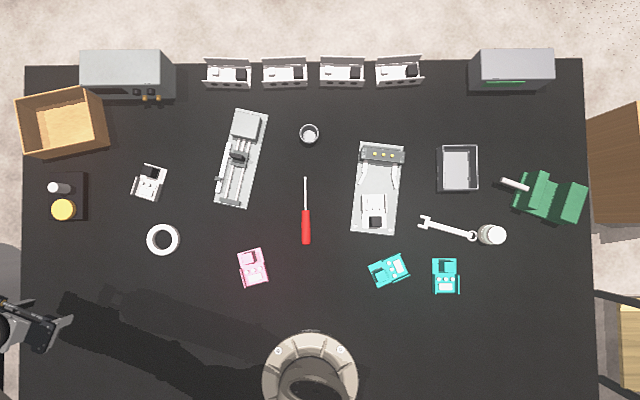

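Candidates in the top image: the white chassis with black block on the right bed (374,213), the spare on the bench at left (150,183), pink (252,268), turquoise (389,270) and (446,275), and four in the far racks (228..400,72). I choose (374,213) because it lies on the bed's open end with its block towards the robot. Next I check it close up and measure.

```bash
cat > h.py <<'E'
import numpy as np
def cloud(c):
    z=c["z_map"]; v,u=np.mgrid[0:z.shape[0],0:z.shape[1]]
    P=np.stack([(u-c["cx"])/c["fx"]*z,(v-c["cy"])/c["fy"]*z,z],-1)
    M=c["cam_to_world"]; W=P@M[:3,:3].T+M[:3,3]; W[z<=0]=np.nan; return W
def raymap(c,h,res,x0,x1,y0,y1):
    # ortho image of plane z=h ; rows: x decreasing, cols: y decreasing
    import cv2
    xs=np.arange(x1,x0,-res); ys=np.arange(y1,y0,-res)
    X,Y=np.meshgrid(xs,ys,indexing='ij'); W=np.stack([X,Y,np.full_like(X,h),np.ones_like(X)],-1)
    C=W@np.linalg.inv(c["cam_to_world"]).T
    u=c["fx"]*C[...,0]/C[...,2]+c["cx"]; v=c["fy"]*C[...,1]/C[...,2]+c["cy"]
    return cv2.remap(c["img"],u.astype(np.float32),v.astype(np.float32),cv2.INTER_LINEAR)
E
python3 - <<'E'
import pickle,cv2,numpy as np
from h import *
c=pickle.load(open("top0.pkl","rb")); W=cloud(c)
a=c["img"][125:250,335:420]; b=c["img"][95:220,200:285]
cv2.imwrite("pics/crop0.png",cv2.resize(np.hstack([b,a]),None,fx=4.6,fy=4.6,interpolation=cv2.INTER_CUBIC)[:,:,::-1])
for n,(u0,u1,v0,v1) in dict(bed=(340,415,130,245),sl=(205,280,100,215)).items():
    w=W[v0:v1,u0:u1].reshape(-1,3); h,e=np.histogram(w[:,2],np.arange(-.004,.1,.004)); print(n,list(zip(e.round(3),h)))
    m=w[w[:,2]>.004][:,:2]*1000; print(cv2.minAreaRect(m.astype(np.float32)))
blk=c["img"].astype(int).sum(2)
def sel(u0,u1,v0,v1,z0,z1):
    w=W[v0:v1,u0:u1].reshape(-1,3); return w[(w[:,2]>z0)&(w[:,2]<z1)]
for n,a in dict(block=(355,400,185,240,.055,.07),bridge=(350,415,130,170,.058,.07),housing=(220,280,100,145,.05,.065),paddle=(215,265,140,175,.068,.09)).items():
    w=sel(*a); print(n,len(w),w.mean(0),cv2.minAreaRect((w[:,:2]*1000).astype(np.float32)))
E
```

```text
bed [(np.float64(-0.004), np.int64(1876)), (np.float64(0.0), np.int64(2668)), (np.float64(0.004), np.int64(1746)), (np.float64(0.008), np.int64(832)), (np.float64(0.012), np.int64(164)), (np.float64(0.016), np.int64(133)), (np.float64(0.02), np.int64(211)), (np.float64(0.024), np.int64(70)), (np.float64(0.028), np.int64(19)), (np.float64(0.032), np.int64(28)), (np.float64(0.036), np.int64(25)), (np.float64(0.04), np.int64(7)), (np.float64(0.044), np.int64(7)), (np.float64(0.048), np.int64(32)), (np.float64(0.052), np.int64(203)), (np.float64(0.056), np.int64(262)), (np.float64(0.06), np.int64(115)), (np.float64(0.064), np.int64(39)), (np.float64(0.068), np.int64(3)), (np.float64(0.072), np.int64(0)), (np.float64(0.076), np.int64(0)), (np.float64(0.08), np.int64(0)), (np.float64(0.084), np.int64(0)), (np.float64(0.088), np.int64(0)), (np.float64(0.092), np.int64(0))]
((561.3775634765625, -212.2085723876953), (222.77915954589844, 341.6408386230469), 88.93863677978516)
sl [(np.float64(-0.004), np.int64(2221)), (np.float64(0.0), np.int64(2584)), (np.float64(0.004), np.int64(991)), (np.fl
[... 755 characters left out ...]
64(0))]
((657.568115234375, 191.07681274414062), (222.3292694091797, 343.8909606933594), 89.4058609008789)
block 117 [ 0.45891856 -0.1973347   0.06214423] ((459.0803527832031, -198.01535034179688), (29.334869384765625, 28.419166564941406), 89.04713439941406)
bridge 140 [ 0.64890375 -0.22192118  0.0606013 ] ((648.2313232421875, -221.74295043945312), (120.86711120605469, 33.32255554199219), 82.04444122314453)
housing 643 [0.74100334 0.17349877 0.05814633] ((741.979248046875, 174.06602478027344), (76.70753479003906, 70.226318359375), 77.0048599243164)
paddle 62 [0.6489071  0.19563877 0.0793027 ] ((649.8096923828125, 196.2755126953125), (35.64999008178711, 12.295650482177734), 78.02885437011719)
```

View pics/crop0.png

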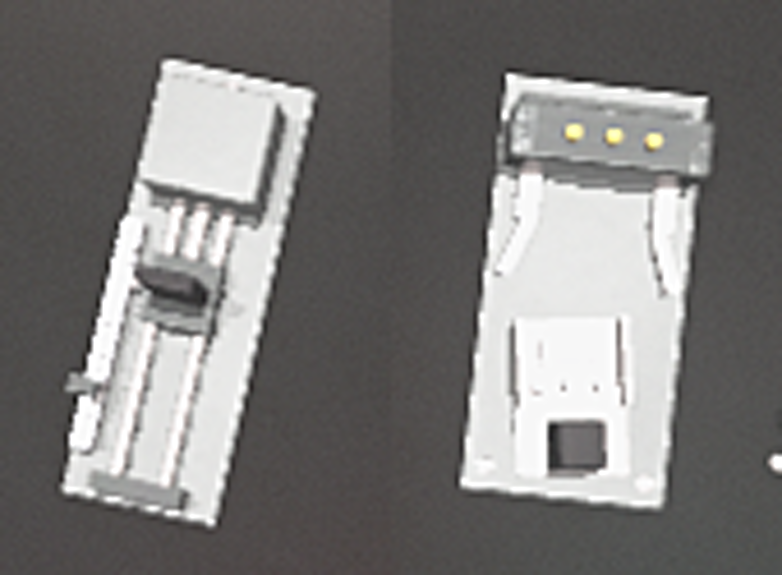

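The crop confirms the choice: white chassis with black block (577,445 in crop) on the right bed, front towards the guides. The slide on the left is at rest, with its clip at (85,385). Next is a closer look with the wrist camera over the bed.

```bash
cat >> h.py <<'E'
from scipy.spatial.transform import Rotation as R
def down(psi): return (R.from_euler('z',psi)*R.from_euler('x',np.pi)).as_rotvec()
E
python3 - <<'E'
from plant import arm, capture, status
from h import *; import cv2,pickle
c=pickle.load(open("top0.pkl","rb"))
y=np.deg2rad(-7.5)
for p in (y,y+np.pi,y-np.pi):
    q=arm.solve_ik([.44,-.20,.30],down(p)); print(p,None if q is None else np.round(q,2))
p=y if False else None
qs=[(abs(np.array(q)-status.read_joint_positions()).max(),pp) for pp in (y,y+np.pi) for q in [arm.solve_ik([.46,-.20,.30],down(pp))] if q is not None]
print(qs); pp=min(qs)[1]
arm.move_pose([.46,-.20,.30],down(pp)); print(status.read_time_s(),status.read_joint_positions().round(2) if hasattr(status.read_joint_positions(),'round') else status.read_joint_positions())
w=capture("wrist"); pickle.dump(w,open("w0.pkl","wb")); cv2.imwrite("pics/w0.png",w["img"][:,:,::-1]); print(w["fx"],w["cam_to_world"].round(3).tolist())
E
```

```text
-0.1308996938995747 [-1.08 -0.13  1.32  1.94  0.13  1.23 -1.51]
3.0106929596902186 [-1.05 -0.11  1.31  1.94  0.11  1.23  1.66]
-3.2724923474893677 [-1.05 -0.11  1.31  1.94  0.11  1.23  1.66]
[(np.float64(1.2867103707731815), np.float64(-0.1308996938995747)), (np.float64(1.9395332993624868), np.float64(3.0106929596902186))]
3.1 [-0.95  0.11  1.36  1.91 -0.11  1.21 -1.25]
346.18614046803754 [[-0.129, -0.955, -0.267, 0.539], [-0.992, 0.124, 0.036, -0.211], [-0.001, 0.269, -0.963, 0.479], [0.0, 0.0, 0.0, 1.0]]
```

View pics/w0.png

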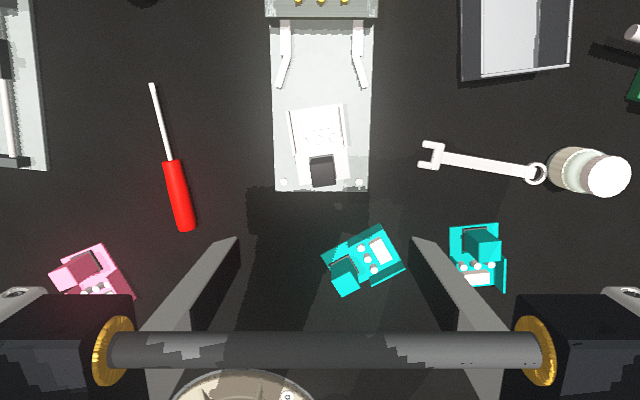

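The wrist image shows the chassis at (319,145) yawed a little relative to the bed. Joint 3 is near its limit here (1.36 of 1.37), so I test the sense of q1 to find a more central elbow posture.

```bash
python3 - <<'E'
from plant import arm, capture, status
from h import *
q=np.array(status.read_joint_positions()); p=np.array(status.read_ee_pos())
q2=q.copy(); q2[0]+=.15; arm.goto_joints(q2)
p2=np.array(status.read_ee_pos()); print(p,p2,np.arctan2(p[1],p[0]),np.arctan2(p2[1],p2[0]),status.read_time_s())
E
python3 - <<'E'
import pickle,cv2
from h import *
c=pickle.load(open("w0.pkl","rb"))
o=raymap(c,.010,.0005,.39,.70,-.34,-.08); cv2.imwrite("pics/o0.png",o[:,:,::-1]); print(o.shape)
E
```

```text
[ 0.46031945 -0.19950769  0.29999491] [ 0.42482437 -0.26695903  0.30004797] -0.4089735386286049 -0.5610395128757771 3.55
(620, 520, 3)
```

View pics/o0.png

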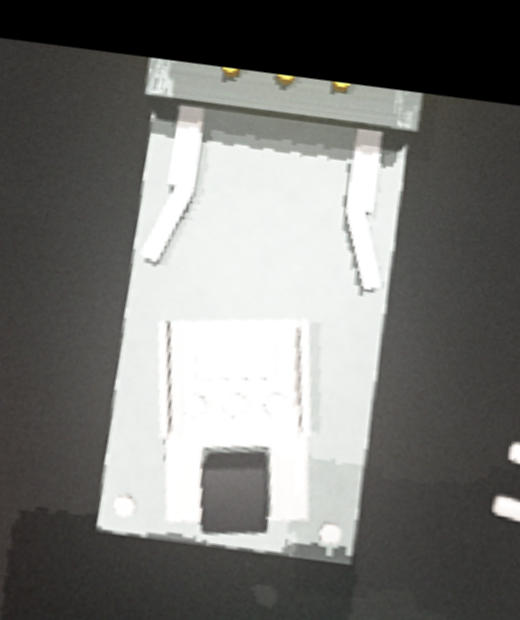

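```bash
cat > fit.py <<'E'
import pickle,cv2,sys
from h import *
res=.0005
def bedfit(c,tag):
    x1,y1=.70,-.08
    o=raymap(c,.006,res,.39,x1,-.34,y1); g=cv2.cvtColor(o,cv2.COLOR_RGB2GRAY)
    L=[];Rr=[]
    for xx in np.arange(.45,.56,.002):
        r=int((x1-xx)/res); row=g[r].astype(int); b=np.where(row>130)[0]
        if len(b)<20: continue
        L.append((xx,y1-res*b[0])); 
        b=b[b<b[0]+290]; Rr.append((xx,y1-res*b[-1]))
    L=np.array(L);Rr=np.array(Rr)
    from scipy.stats import theilslopes
    fl=theilslopes(L[:,1],L[:,0]); fr=theilslopes(Rr[:,1],Rr[:,0])
    B=[]
    for yy in np.arange(-.23,-.15,.002):
        col=g[:,int((y1-yy)/res)]; b=np.where(col>130)[0]
        b=b[b<(x1-.40)/res]; B.append((yy,x1-res*b[-1]))
    B=np.array(B); fb=theilslopes(B[:,1],B[:,0])
    ang=np.array([np.arctan(fl[0]),np.arctan(fr[0]),-np.arctan(fb[0])])
    w=(fl[1]+fl[0]*.5-fr[1]-fr[0]*.5)
    print(tag,"yaws",np.rad2deg(ang).round(2),"width",w*np.cos(ang[0]))
    a=ang[:2].mean(); mid=lambda x:(fl[1]+fl[0]*x+fr[1]+fr[0]*x)/2
    # intersect centre line with near edge
    x=.43
    for _ in range(20): x=fb[1]+fb[0]*mid(x)
    e=np.array([x,mid(x)]); o_=e+.18*np.array([np.cos(a),np.sin(a)]); print("near",e,"origin",o_)
    # block: dark at z=.062
    o=raymap(c,.062,res,.39,x1,-.34,y1); g=cv2.cvtColor(o,cv2.COLOR_RGB2GRAY)
    m=(g<105).astype(np.uint8); n,lab,st,ce=cv2.connectedComponentsWithStats(m)
    for i in range(1,n):
        if 500<st[i,4]<9000: 
            rr=cv2.minAreaRect(np.argwhere(lab==i).astype(np.float32)); print("dark",x1-res*rr[0][0],y1-res*rr[0][1],np.array(rr[1])*res,rr[2])
    cv2.imwrite(f"pics/fit_{tag}.png",o[:,:,::-1])
bedfit(pickle.load(open("top0.pkl","rb")),"top"); bedfit(pickle.load(open("w0.pkl","rb")),"w")
for n in("top0","w0"):
    W=cloud(pickle.load(open(n+".pkl","rb"))).reshape(-1,3)
    s=W[(abs(W[:,0]-.459)<.04)&(abs(W[:,1]+.198)<.04)&(W[:,2]>.05)]; print(n,len(s),cv2.minAreaRect((s[:,:2]*1000).astype(np.float32)),s[:,2].mean())
    s=W[(abs(W[:,0]-.459)<.05)&(abs(W[:,1]+.198)<.05)&(W[:,2]>.05)]
E
python3 fit.py
```

```text
top yaws [-7.59 -7.37 -7.41] width 0.13110982835753351
near [ 0.423682   -0.19244617] origin [ 0.60214971 -0.21588279]
dark 0.6427929687499999 -0.15664080810546877 [0.02722503 0.01449241] 27.095550537109375
dark 0.45749999999999996 -0.1945 [0.034 0.028] 90.0
w yaws [-7.59 -7.67 -7.77] width 0.13009230793959142
near [ 0.42677569 -0.19164495] origin [ 0.60518169 -0.21554677]
dark 0.47624999999999995 -0.19875 [0.0275 0.0085] 90.0
dark 0.45749999999999996 -0.1985 [0.029 0.023] 90.0
top0 120 ((459.1158142089844, -197.4132080078125), (30.508657455444336, 28.479063034057617), 89.35733795166016) 0.06187647809650649
w0 14354 ((468.1261291503906, -194.55438232421875), (82.14131164550781, 48.640193939208984), 80.32403564453125) 0.3986840677897373
```

View pics/fit_w.png

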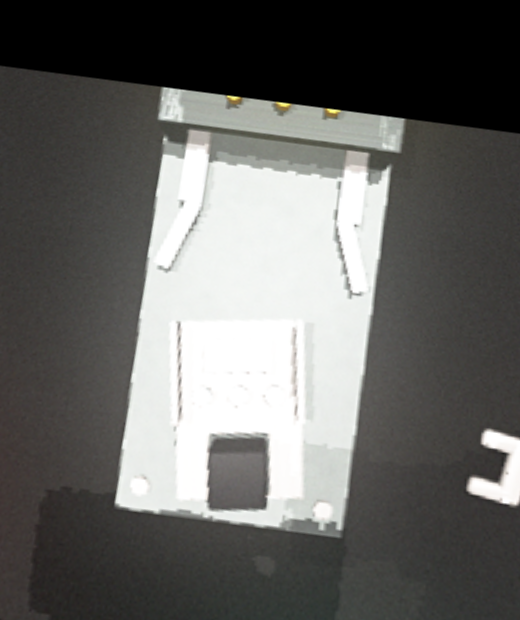

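```bash
python3 - <<'E'
from plant import arm, capture, status
from h import *
rp=lambda:np.round(status.read_joint_positions(),3)
q=np.array([.26,.426,.074,1.606,-.034,1.111,-.07]); 
arm.goto_joints(q); print(status.read_ee_pos(),status.read_tool_rot(),status.read_time_s())
c=np.deg2rad(0.5); b=np.deg2rad(-7.55)
for p in (c,c+np.pi):
    for z in (.12,.024):
        s=arm.solve_ik([.4585,-.1975,z],down(p)); print(p,z,None if s is None else np.round(s,2))
E
```

```text
[ 0.6192016  -0.26831977  0.20575385] [ 2.62921006e+00  1.71917403e+00 -4.21785770e-04] 5.1083
0.008726646259971648 0.12 [ 0.04  0.25  0.27  2.09 -0.09  0.81 -1.19]
0.008726646259971648 0.024 [ 0.07  0.41  0.24  2.15 -0.17  0.6  -1.12]
3.1503192998497647 0.12 [ 0.56  0.26 -0.32  2.06  0.11  0.83  1.75]
3.1503192998497647 0.024 [ 0.55  0.41 -0.32  2.12  0.22  0.63  1.66]
```

Both yaw choices are comfortable, so I use psi≈0.5°: descend, grip and align.

```bash
python3 - <<'E'
from plant import arm, capture, status
from h import *; import cv2
c=np.deg2rad(0.5); b=np.deg2rad(-7.55)
arm.move_pose([.4585,-.1975,.12],down(c))
w=capture("wrist"); cv2.imwrite("pics/w1.png",w["img"][:,:,::-1])
arm.move_straight([.4585,-.1975,.0235],v=.12)
print(status.read_force(),status.read_time_s())
arm.set_gripper(.02,strength=30)
print(status.read_gripper_width(),status.read_force(),status.read_ee_pos(),status.read_time_s(),np.round(status.read_joint_positions(),2))
w=capture("wrist"); cv2.imwrite("pics/w2.png",w["img"][:,:,::-1])
E
```

```text
[ 0.0552805  -0.34228853  0.22201293] 7.2
0.030258370754136288 [ 0.65144891  0.79121862 -0.74131345] [ 0.4584778  -0.19749347  0.02345778] 8.2 [ 0.09  0.41  0.23  2.15 -0.16  0.6  -1.13]
```

View pics/w2.png

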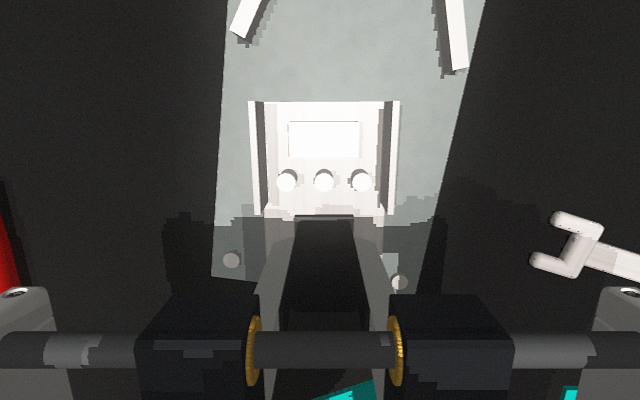

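The grip holds on the block (width 30.3 mm) and the chassis walls at (255..395,150) look square to the tool. Next I align to the bed axis, then advance in steps while watching the force.

```bash
cat >> h.py <<'E'
B0=np.array([.6037,-.2157]); BY=np.deg2rad(-7.55)
ex=np.array([np.cos(BY),np.sin(BY)]); ey=np.array([-ex[1],ex[0]])
def bed(x,y=0,z=.0235): return [*(B0+x*ex+y*ey),z]
def tobed(p): d=np.array(p[:2])-B0; return d@ex,d@ey
E
python3 - <<'E'
from plant import arm, capture, status
from h import *; import cv2
def rep(n): 
    f=np.array(status.read_force()); p=status.read_ee_pos()
    print(n,"bed",np.round(tobed(p),4),"F",np.round([f[:2]@ex,f[:2]@ey,f[2]],1),"Mz",np.round(status.read_torque()[2],2),status.read_time_s())
arm.move_straight(bed(-.140),v=.05,frame=down(BY)); rep("rot")
arm.move_straight(bed(-.110),v=.1); rep(1)
w=capture("wrist"); cv2.imwrite("pics/w3.png",w["img"][:,:,::-1])
E
```

```text
rot bed [-0.1397  0.0002] F [1.2 0.5 0.5] Mz -0.04 8.5417
1 bed [-1.102e-01 -1.000e-04] F [ 0.7 -0.5 -1.6] Mz -0.07 8.9917
```

View pics/w3.png

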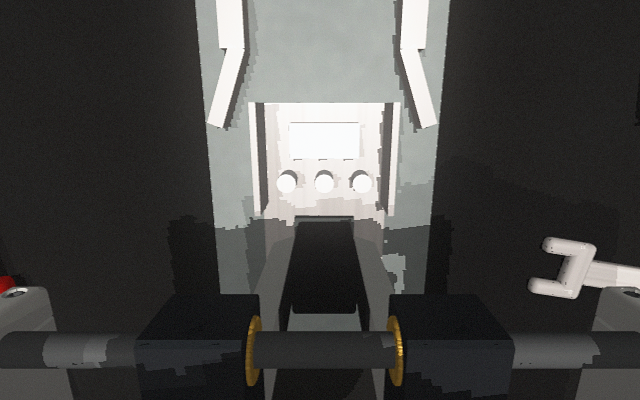

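The guides (inner faces at columns 244 and 401) are centred on the chassis (325) to within about 1 mm, so I continue.

```bash
python3 - <<'E'
from plant import arm, capture, status
from h import *; import cv2
def rep(n): 
    f=np.array(status.read_force()); p=status.read_ee_pos(); b=tobed(p)
    print(n,"bed",np.round(b,4),"F",np.round([f[:2]@ex,f[:2]@ey,f[2]],1),"Mz",np.round(status.read_torque()[2],2),status.read_time_s()); return f[:2]@ex,b
arm.move_straight(bed(-.060),v=.08); rep(1)
for x in (-.045,-.030,-.022):
    arm.move_straight(bed(x),v=.05); F,b=rep(x)
    if F<-12: break
else:
    for x in np.arange(-.020,-.006,.0015):
        arm.move_straight(bed(x),v=.02); F,b=rep(round(x,4))
        if F<-10: break
w=capture("wrist"); cv2.imwrite("pics/w4.png",w["img"][:,:,::-1])
E
```

```text
1 bed [-0.0605 -0.0001] F [ 0.6  0.  -3.2] Mz -0.05 9.8167
-0.045 bed [-0.0449  0.    ] F [ 0.1  0.7 -3. ] Mz -0.02 10.2667
-0.03 bed [-0.0299  0.    ] F [ 1.2  0.4 -2.6] Mz -0.01 10.7167
-0.022 bed [-0.0217  0.0001] F [-0.3 -0.1 -3.1] Mz 0.04 11.025
-0.02 bed [-0.02  0.  ] F [-0.  -0.5 -4.1] Mz 0.0 11.275
-0.0185 bed [-0.0185 -0.    ] F [ 0.5  1.2 -3.2] Mz 0.0 11.525
-0.017 bed [-0.0169  0.    ] F [ 1.2 -0.4 -3.9] Mz -0.01 11.775
-0.0155 bed [-0.0158 -0.    ] F [-1.8  0.2 -2.8] Mz -0.02 12.025
-0.014 bed [-0.0158 -0.    ] F [-11.3   0.8   5.7] Mz 0.01 12.275
```

View pics/w4.png

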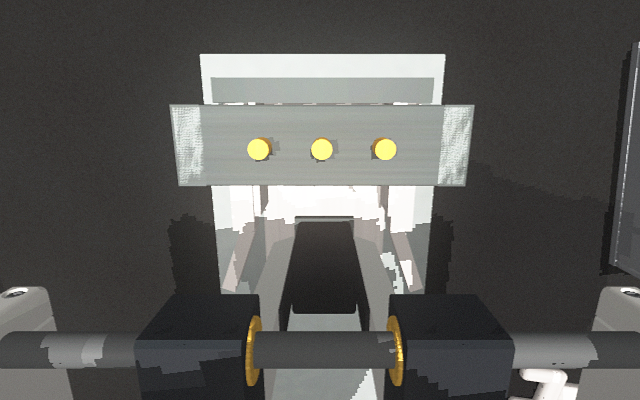

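The force rose sharply to 11 N at x≈-15.8 mm with no moment, so it is on the stop. I push slightly more, release, lift and check.

```bash
python3 - <<'E'
from plant import arm, capture, status
from h import *; import cv2,pickle
def rep(n): 
    f=np.array(status.read_force()); p=status.read_ee_pos(); b=tobed(p)
    print(n,"bed",np.round(b,4),"F",np.round([f[:2]@ex,f[:2]@ey,f[2]],1),status.read_time_s())
arm.move_straight(bed(-.0125),v=.02); rep("push")
arm.move_straight(bed(-.0148),v=.02); rep("relax")
arm.set_gripper(.046); rep("open")
arm.move_straight(bed(-.0158,0,.13),v=.15); rep("up")
w=capture("wrist"); pickle.dump(w,open("w5.pkl","wb")); cv2.imwrite("pics/w5.png",w["img"][:,:,::-1])
o=raymap(w,.010,.0004,.49,.70,-.30,-.12); cv2.imwrite("pics/o5.png",o[:,:,::-1])
E
```

```text
push bed [-0.0156 -0.    ] F [-20.9   1.5  13.9] 12.575
relax bed [-0.0157 -0.0001] F [-8.8 -0.3  3.3] 12.8417
open bed [-0.0146  0.    ] F [-0.6  0.4  0.2] 13.325
up bed [-0.0163  0.0002] F [ 0.3 -0.5 -0.8] 14.1833
```

View pics/w5.png

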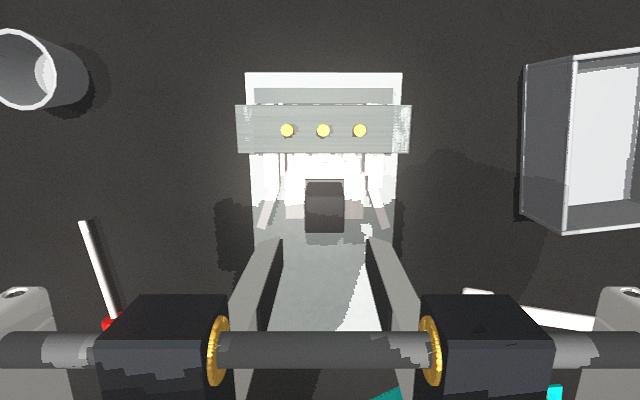

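The chassis is home, with the block at (324,205) close in front of the bridge. Now I hover over the slide unit with the jaws along its x axis.

```bash
python3 - <<'E'
from plant import arm, capture, status
from h import *; import cv2,pickle
yaw=np.deg2rad(-12.5)
arm.move_straight(bed(-.03,0,.22),v=.25)
for p in (yaw+np.pi/2,yaw-np.pi/2):
    for pos in ([.645,.16,.24],[.65,.196,.045],[.58,.212,.045]):
        s=arm.solve_ik(pos,down(p)); print(round(p,2),pos,None if s is None else np.round(s,2))
arm.move_pose([.625,.17,.26],down(yaw+np.pi/2)); print(status.read_time_s(),np.round(status.read_joint_positions(),2))
w=capture("wrist"); pickle.dump(w,open("w6.pkl","wb")); cv2.imwrite("pics/w6.png",w["img"][:,:,::-1])
t=capture("top"); pickle.dump(t,open("top6.pkl","wb"));cv2.imwrite("pics/t6.png",t["img"][:,:,::-1])
o=raymap(w,.026,.0005,.50,.80,.08,.34); cv2.imwrite("pics/o6.png",o[:,:,::-1])
E
```

```text
1.35 [0.645, 0.16, 0.24] [-0.3   0.38 -0.05  1.59  0.02  1.17 -0.58]
1.35 [0.65, 0.196, 0.045] [-0.33  0.6  -0.08  1.71  0.06  0.84 -0.65]
1.35 [0.58, 0.212, 0.045] [-0.38  0.52 -0.1   1.86  0.07  0.77 -0.73]
-1.79 [0.645, 0.16, 0.24] [ 0.36  0.57 -1.03  1.54  0.5   1.31  2.19]
-1.79 [0.65, 0.196, 0.045] [ 0.29  0.84 -1.03  1.67  0.8   1.11  1.95]
-1.79 [0.58, 0.212, 0.045] [ 0.28  0.75 -1.03  1.82  0.76  1.02  1.86]
16.1917 [-0.33  0.34 -0.05  1.6   0.02  1.2  -0.6 ]
```

View pics/w6.png

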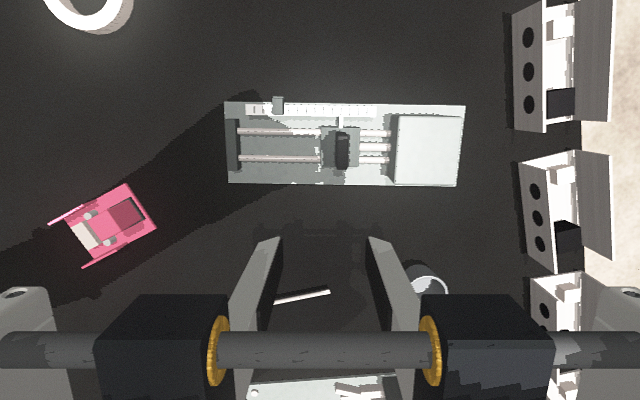

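View pics/o6.png

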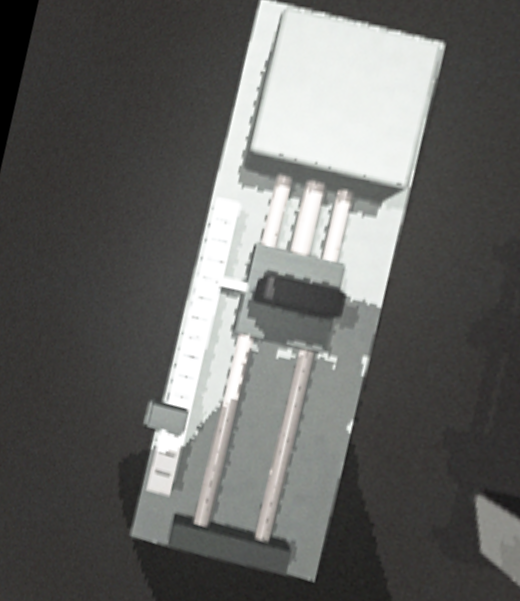

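View pics/t6.png

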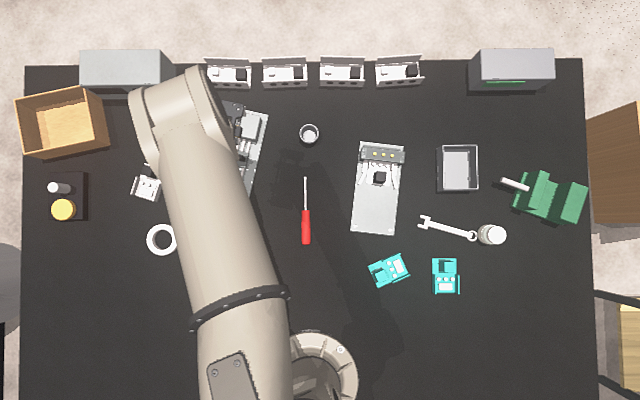

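```bash
python3 - <<'E'
import pickle,cv2
from h import *
w=pickle.load(open("w6.pkl","rb"))
for h,n in((.040,"a"),(.026,"b"),(.08,"c")):
    o=raymap(w,h,.00025,.56,.69,.17,.29); cv2.imwrite(f"pics/o6{n}.png",o[:,:,::-1])
W=cloud(w).reshape(-1,3)
s=W[(W[:,2]>.05)&(W[:,2]<.066)&(abs(W[:,0]-.741)<.06)&(abs(W[:,1]-.1735)<.06)]; print("housing",len(s),cv2.minAreaRect((s[:,:2]*1000).astype(np.float32)))
s=W[(W[:,2]>.074)&(W[:,2]<.09)&(abs(W[:,0]-.65)<.04)&(abs(W[:,1]-.196)<.04)]; print("paddle",len(s),cv2.minAreaRect((s[:,:2]*1000).astype(np.float32)),np.median(s,0))
s=W[(W[:,2]>.034)&(W[:,2]<.046)&(abs(W[:,0]-.60)<.03)&(abs(W[:,1]-.25)<.03)]; print("clip",len(s),cv2.minAreaRect((s[:,:2]*1000).astype(np.float32)),np.median(s,0))
s=W[(W[:,2]>.0045)&(W[:,2]<.1)&(abs(W[:,0]-.66)<.2)&(abs(W[:,1]-.19)<.09)]; print("unit",len(s),cv2.minAreaRect((s[:,:2]*1000).astype(np.float32)))
E
python3 - <<'E'
import cv2,numpy as np
a=[cv2.imread(f"pics/o6{n}.png")[:, :260] for n in "abc"]
cv2.imwrite("pics/o6x.png",np.hstack(a)); print(a[0].shape)
E
```

```text
housing 4422 ((742.908203125, 173.0358123779297), (76.00653839111328, 70.43286895751953), 76.32804107666016)
paddle 405 ((650.6950073242188, 195.42796325683594), (35.38214874267578, 11.617271423339844), 78.05140686035156) [0.65070271 0.19588931 0.07960665]
clip 188 ((592.4935302734375, 256.9460754394531), (19.66116714477539, 11.494606018066406), 75.12325286865234) [0.59225969 0.25601715 0.0397131 ]
unit 19184 ((656.367431640625, 197.09872436523438), (106.12186431884766, 290.1351318359375), 76.40310668945312)
(520, 260, 3)
```

View pics/o6x.png

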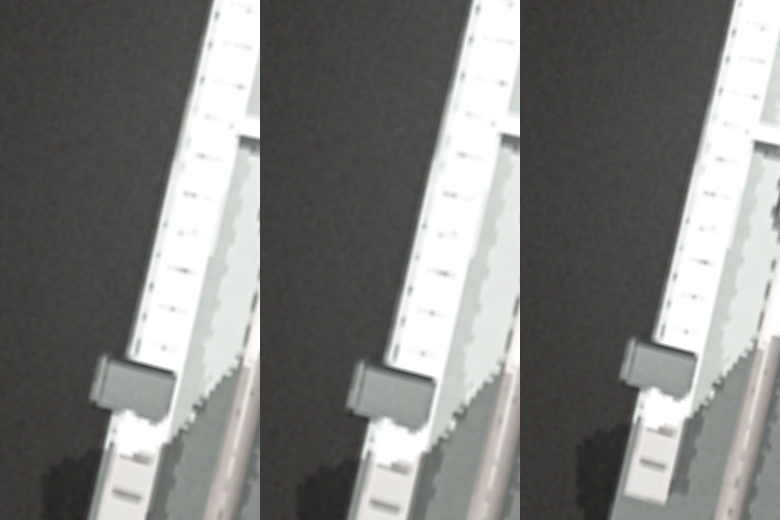

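The clip (278,103 in the wrist image) lies about 71 mm in front of the pointer (340,120), and the unit's yaw is ≈ -13.6°. The home chassis also shows correctly in the top view (380,178). Next: grip and pull.

```bash
cat >> h.py <<'E'
UY=np.deg2rad(-13.6); ux=np.array([np.cos(UY),np.sin(UY)]); uy=np.array([-ux[1],ux[0]]); U0=np.array([.6505,.1955])
def un(x,y=0,z=.0412): return [*(U0+x*ux+y*uy),z]
def tou(p): d=np.array(p[:2])-U0; return d@ux,d@uy
E
python3 - <<'E'
from plant import arm, capture, status
from h import *; import cv2,pickle
def rep(n): 
    f=np.array(status.read_force()); p=status.read_ee_pos(); b=tou(p)
    print(n,"unit",np.round(b,4),"F",np.round([f[:2]@ux,f[:2]@uy,f[2]],1),np.round(status.read_gripper_width(),4),status.read_time_s())
arm.move_pose(un(0,0,.15),down(UY+np.pi/2)); rep("hover")
arm.move_straight(un(0),v=.12); rep("down")
arm.set_gripper(.004,strength=55); rep("grip")
w=capture("wrist"); cv2.imwrite("pics/w7.png",w["img"][:,:,::-1])
if .008<status.read_gripper_width()<.018:
    for x in (-.02,-.045,-.065,-.0708):
        arm.move_straight(un(x),v=.05); rep(x)
w=capture("wrist"); pickle.dump(w,open("w8.pkl","wb")); cv2.imwrite("pics/w8.png",w["img"][:,:,::-1])
E
```

```text
hover unit [ 0.0004 -0.0005] F [-0.3  0.3  0.6] 0.0462 16.825
down unit [0.0005 0.0003] F [ 0.5 -0.2  0.5] 0.046 17.8833
grip unit [0.0002 0.    ] F [1.7 0.3 0.3] 0.0115 18.5083
-0.02 unit [-0.0194  0.    ] F [ 6.2  1.1 -1. ] 0.0116 19.1083
-0.045 unit [-0.0439  0.    ] F [ 8.7  1.1 -5.2] 0.0117 19.7583
-0.065 unit [-0.0636  0.0001] F [10.7  2.4 -6.1] 0.0117 20.3083
-0.0708 unit [-0.0694  0.    ] F [12.   2.4 -7.4] 0.0117 20.575
```

View pics/w8.png

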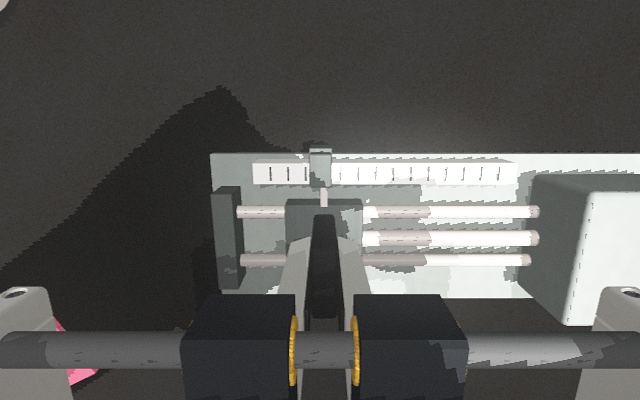

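```bash
python3 - <<'E'
import pickle,cv2
from h import *
w=pickle.load(open("w8.pkl","rb")); cv2.imwrite("pics/w8c.png",cv2.resize(w["img"][135:225,275:375],None,fx=6,fy=6,interpolation=cv2.INTER_CUBIC)[:,:,::-1])
print(w["cx"],w["cy"])
def px(u,v,h):
    M=w["cam_to_world"]; d=M[:3,:3]@np.array([(u-w["cx"])/w["fx"],(v-w["cy"])/w["fy"],1]); t=(h-M[2,3])/d[2]; return (M[:3,3]+t*d)
for u,v,h in((310,150,.04),(330,150,.04),(319,185,.026),(323,190,.026),(327,190,.026)): print(u,np.round(tou(px(u,v,h)),4))
E
```

```text
323.8280297778922 203.41427761022692
310 [-0.0758  0.0557]
330 [-0.0654  0.0557]
319 [-0.0714  0.0341]
323 [-0.0691  0.0312]
327 [-0.0668  0.0312]
```

View pics/w8c.png

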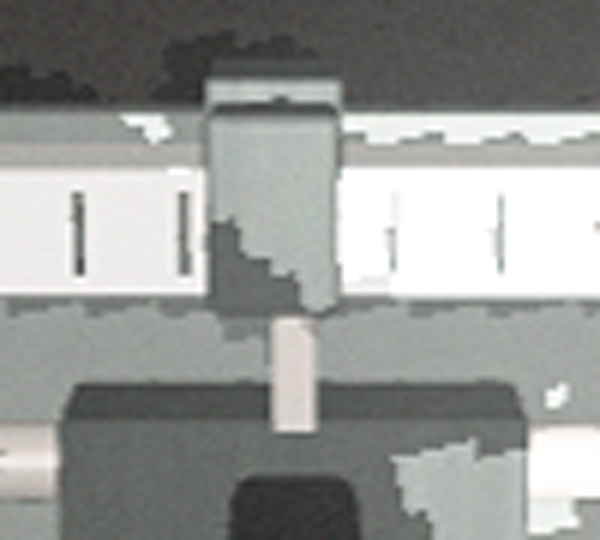

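The pointer (324,190) is beside the clip (310–331, centre 320.5), about 1.7 mm short of its middle. I make a small correction.

```bash
python3 - <<'E'
from plant import arm, capture, status
from h import *; import cv2,pickle
arm.move_straight(un(-.0726),v=.03); arm.dwell(.5)
print(np.round(tou(status.read_ee_pos()),4),status.read_gripper_width(),status.read_force(),status.read_time_s())
w=capture("wrist"); cv2.imwrite("pics/w9c.png",cv2.resize(w["img"][135:225,275:375],None,fx=6,fy=6,interpolation=cv2.INTER_CUBIC)[:,:,::-1])
t=capture("top"); s=capture("scene"); pickle.dump(t,open("top9.pkl","wb"))
cv2.imwrite("pics/s9.png",s["img"][:,:,::-1])
W=cloud(t).reshape(-1,3); m=W[(abs(W[:,0]-.589)<.03)&(abs(W[:,1]+.214)<.03)&(W[:,2]>.054)]
print(len(m),cv2.minAreaRect((m[:,:2]*1000).astype(np.float32)))
r=cv2.minAreaRect((m[:,:2]*1000).astype(np.float32)); print(tobed(np.array(r[0])/1000))
E
```

```text
[-0.0709  0.0001] 0.011539496518424338 [11.69575961 -1.12795446 -6.01035498] 21.375
112 ((588.2697143554688, -213.26904296875), (30.020597457885742, 30.012786865234375), 79.88532257080078)
(np.float64(-0.015615920695973094), np.float64(0.0003824761125769611))
```

View pics/w9c.png

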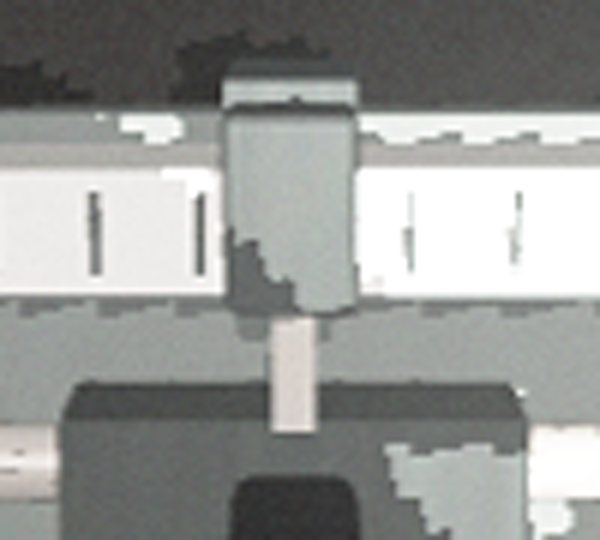

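View pics/s9.png

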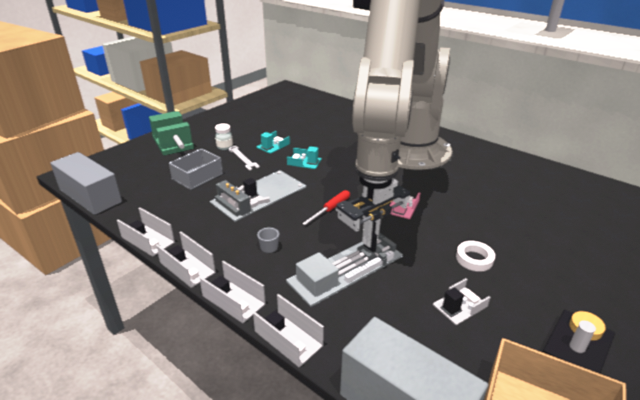

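The pointer (crop 294) is centred on the clip (crop 290). The chassis block reads x -15.6, y +0.4 mm, so it is home, and nothing else has moved. I hand the job in, still gripping.

```bash
python3 - <<'E'
from plant import arm, status
print(status.read_time_s()); print(arm.finish_job())
E
```

```text
21.525
the job is handed in; nothing more can be done
None
```

Both parts of the job are done and handed in at 21.5 s.

- **Chassis:** I gripped it by its block, turned it about 8° into line and slid it between the guides and under the bridge. It stopped against the end stop at about 21 N with no sideways jam. After release, the top camera put the block at bed x -15.6, y +0.4 mm; home is -15, 0, and that difference is within the calibration.
- **Test slide:** I gripped the handle and pulled it out about 71 mm. It is still held with a 55 N grip against roughly 12 N of spring force. In the last wrist picture the pointer stands within about 0.5 mm of the middle of the 12 mm clip.
- **Rest of the bench:** The last scene picture shows the other items where they were. No check failed. The two cameras disagreed by about 3 mm on where the bed lies along its length, so I took the stop from the contact force instead.

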